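# Widen the tub guide by one hole

## Robot

A 7-joint arm with a two-finger parallel gripper is mounted at the origin on the work surface. World frame = base frame: x ahead of the robot, y to its left, z up, the work surface at z = 0. Lengths are in mm, angles in rad, forces in N, time in s.
With the tool pointing down it reaches from about 400 to 875 mm from the base axis. Payload 6.5 kg.
Tool frame: the origin (TCP) lies at the very end of the fingers, on their centre line; the grasp point (between the pads) lies 19 mm behind it (arm.grip_point_offset is the distance from the TCP to the grasp point, in mm); y points along the fingers, z is the direction in which the jaws open and shut, and the axes are right-handed (so a half turn about y gives the same grasp; the last joint's range is limited). The gripper opens to 88 mm and grips with 3 to 60 N. Pads are 18 mm wide; open, the fingers measure 123 mm over their backs; the gripper's body (75 mm by 187 mm) begins 45 mm behind the grasp point.
Start: joints at [1.215, 0.536, -0.004, 1.538, 0.003, 1.067, -0.071], TCP at [185.74, -622.889, 214.616] pointing down, gripper open.
Joint ranges: [-2.7, 2.7], [-0.37, 2.16], [-1.27, 1.26], [0.24, 2.4], [-1.31, 4.45], [0.19, 1.91], [-2.76, 2.76]. Speed limits (rad/s): [2.39, 2.39, 3.14, 3.14, 3.14, 3.14, 3.14].

## Interface

Orientations are given as [roll, pitch, yaw] about the fixed x, y, z axes, in that order (R = Rz(yaw) Ry(pitch) Rx(roll)).
In Python, from bench import arm, eyes, finder gives the robot as it stands.
- The arm moves only by the tool servo_tool, never from a script. Its arguments are lists of equal length, an entry for each row: "slide": the shift along the world's x, y, z in mm, a list of three; "rotation": the turn, a rotation vector about the world's x, y, z in rad, a list of three; "fingers": the gripper's target within -1 to 1 (shut at 1, half-way at 0, fully open at -1). A call has 1 to 5 rows; each row is the pose to reach, as a shift and turn from the pose commanded when the call began; what a row does not reach only later rows make up. A row lasts 1/10 s, in which the tool goes at most 50 mm and 8.59 degrees, less where a joint would pass 70% of its speed; a pose out of reach is approached as far as the arm can. A call with a gripper value outside its range is refused whole. The fingers move at their own pace and stop on an object; "squeeze" is the grip in N (left out, the last holds). Time passes only in rows, so rows that repeat a pose let the fingers close. It gives the time, the measured TCP pose, the force and the opening at its end, in the units of the state.
- arm.get_obs(): the state, without advancing time (a new reading comes with each control period).
- eyes.read_camera(name): name is "scene" or "top"; returns the picture (480x640x3 uint8, red, green, blue); there is no depth.
- eyes.camera_params(name): a dict with "vfov" (degrees; the focal length in pixels is half the picture's height over the tangent of half this angle, whatever the lens; pixels are square), "cx", "cy" (the principal point, pixels), "T" (4x4, takes a point from camera to world coordinates). Camera axes: x right, y down, z forward; pixel columns grow to the right and rows downward; lengths in mm; the calibration is good to about 2 mm. A picture is of the moment at which its call begins. camera_params takes no time and is no camera call.
- arm.job_done(): hands the job in, once; it reports no verdict.
Trained networks look in the newest picture that a camera, given by its name, has taken for a name from the list of things; names that differ only in an ending like _2 or _b are one class to them, and where a whole thing is asked for, a point or a joint stands for the part that bears it (a point fixed in the world has none). Each returns a list of dicts, best first, with "confidence" (0 to 1); they miss things now and then, are a little off and sometimes report something else, mostly with a low value. They report only what shows in the picture. A call takes as long as a camera call.
- finder.regions_of(camera, target): "pixels" (480x640 bool, what is visible of it) and "uv" ([column, row] in pixels, amid what is visible of it).
The state is a dict: "time_s": time; "joints": joint angles; "qvel": joint speeds; "joint_torque": joint torques, N m; "tcp_pos": TCP position; "eef_rot": TCP orientation; "wrist_force": force on the tool from outside, world axes, zero at the start; "wrist_torque": the same for the moment, N m; "opening": finger opening in mm.
Only numpy, scipy, OpenCV 4.12 (cv2) and the standard library are available. Lean on these libraries where they do the work, as an engineer would, in place of code of your own. Each camera call takes 0.05 s, during which the arm holds its last target.

## Task

Set the guide lane one hole wider for the larger tubs: squeeze the red snap button in flush with the outer tube, slide the tube with its fence away from the blue post, and stop as soon as the button clicks out through the next hole. Feel for the click, keep the push gentle so the tube is never driven hard against the button, then let go, leaving the tubs and the scoop where they are.

Things in the scene. Friction and masses are not known exactly. Their poses are not given: they have to be found in the camera images.
- stand: Fixed guide stand: steel base plate 150 x 275 x 6 mm, blue post (44 x 36 mm, 174 mm high) near its -y end, level square inner tube (28 mm, dark) from the post along the stand's +y. Origin on the bench under the snap button; +y: direction in which the outer tube slides to widen the lane; +x: side where the red button sticks out. Turned at most 0.45 rad from the world axes.
- press_point (a point): Point fixed to the stand, on the tube axis (150 mm above the bench) level with the red button: the centre between the two side faces of the outer tube at the place to pinch. Axes as the stand.
- outer_tube (a joint): Slide (m) of the bright outer tube along the stand's +y: about 0 at the start, button in the first hole; end stop 0.066. Drags with about 3 N. The next hole is 34 to 52 mm from the first, different every time: feel or see the click. Holes 14.5 mm square, 1.2 mm play either way. Over 20 N of tube against button bends it: slide at 10 to 20 mm/s, stop when the pull rises 5 to 10 N over the drag.
- snap_button (a joint): Travel (m) of the red round-headed button, 12 mm across, in the inner tube: 0 = out, 4 mm proud of the outer tube's +x face, its straight sides lock the tube; 0.004 = flush; 0.0065 = under the wall. Spring 2.5 N (out) to 5.5 N. Held flush by a pad gripping the tube, it is pushed under by the hole's edge as the tube is slid with 8 to 14 N; at the next hole it springs out and the tube stops hard.
- tub_blue_mid (a point): Blue tub with white lid, 104 mm across, 98 mm high, standing loose on the bench; point half-way up. A bystander.
- tub_white_mid (a point): White tub, same size, standing loose on the bench; point half-way up. A bystander.
- scoop_mid (a point): Steel scoop with black handle, about 200 mm long and 30 mm high, lying loose on the bench; point at the front end of the handle, 11 mm up. A bystander.
- fence (a point): On the outer tube's axis over its fence, 62 mm to the free side of the first hole; moves with the tube. Outer tube: 36 x 36 mm, wall 2.5 mm, at the start from 86 mm on the post side to 76 mm on the free side of the button. A black finger ledge 6 mm proud on each side face, 14 to 19 mm to the free side of the first hole; pinch between it and the post. Fence: 140 mm along x, 14 to 74 mm up.

How it is judged:
By the outcome, as a careful person would: the job done as asked, in the order asked, and still so for the second after the job is handed in, with the robot touching nothing.
It also fails if it takes over 40 s, if anything falls off the work surface, if the arm or the gripper's body presses on something with over 40 N, if the wrist force passes 120 N, or if a joint passes its speed limit or range.

## Working session

There is one attempt and no reset: what is moved stays moved. The work goes in short steps, Python scripts to look and compute and a tool call to move; the robot and the scene stay as the last step left them, time stands still between calls to the robot, and variables do not carry over. Pictures are saved under pics/ and viewed, and the job is handed in when it is done.

Besides the shell and the picture viewer there is one more tool, called after "Call:" in YAML: its name, and indented under it one key for each argument. servo_tool: Moves the arm, as the interface text tells. Its arguments: {"type":"object","properties":{"slide":{"type":"array","items":{"type":"array","items":{"type":"number"}}},"rotation":{"type":"array","items":{"type":"array","items":{"type":"number"}}},"fingers":{"type":"array","items":{"type":"number"}},"squeeze":{"type":"number"}},"required":["slide","rotation","fingers"]}

```bash
mkdir -p pics; ls
python3 - <<'E'
from bench import arm, eyes, finder
import cv2
for n in ("scene","top"):
    im=eyes.read_camera(n); cv2.imwrite(f"pics/{n}0.png",im[:,:,::-1])
    p=eyes.camera_params(n); print(n,p)
    for t in ("stand","snap_button","outer_tube","fence","tub_blue_mid","tub_white_mid","scoop_mid"):
        r=finder.regions_of(n,t)
        print(t,[(round(d["confidence"],2),d["uv"],int(d["pixels"].sum())) for d in r[:2]])
print(arm.get_obs())
E
```

```text
pics
scene {'vfov': 57.194058055851045, 'cx': 317.36937621694915, 'cy': 233.45328573916834, 'T': array([[ 1.26083474e-01,  8.37954105e-01, -5.30976342e-01,
         1.12819378e+03],
       [ 9.92012714e-01, -1.04501841e-01,  7.06409289e-02,
        -7.04304320e+00],
       [ 3.70585091e-03, -5.35641935e-01, -8.44437081e-01,
         8.99060285e+02],
       [ 0.00000000e+00,  0.00000000e+00,  0.00000000e+00,
         1.00000000e+00]])}
stand []
snap_button []
outer_tube [(0.65, [252.7, 212.7], 2170)]
fence [(0.97, [255.7, 206.4], 2120)]
tub_blue_mid [(0.73, [353.8, 245.6], 2344)]
tub_white_mid []
scoop_mid [(0.97, [169.8, 224.0], 1345)]
top {'vfov': 44.88278438776716, 'cx': 323.97917344842887, 'cy': 235.2016904855373, 'T': array([[-9.33393746e-03, -9.92415337e-01,  1.22575183e-01,
         5.06865952e+02],
       [-9.99955979e-01,  9.14608213e-03, -2.09515811e-03,
         5.77048755e+01],
       [ 9.58184351e-04, -1.22589343e-01, -9.92457019e-01,
         1.19144593e+03],
       [ 0.00000000e+00,  0.00000000e+00,  0.00000000e+00,
         1.00000000e+00]])}
stand [(0.75, [397.1, 272.
[... 315 characters left out ...]
, 2014)]
{'time_s': 0.8, 'joints': array([ 1.21476633,  0.53639314, -0.00435132,  1.53790064,  0.00261403,
        1.06736504, -0.07123033]), 'qvel': array([ 0.0011986 ,  0.00348153,  0.00219845, -0.00156859,  0.00116338,
        0.00357104,  0.00118588]), 'joint_torque': array([-8.14977466e-04, -5.70855582e+01,  9.89614204e-01, -2.51914340e+01,
       -5.61697735e-02,  1.07228081e-02,  7.10705240e-05]), 'tcp_pos': array([ 185.71987972, -622.87343994,  214.62055563]), 'eef_rot': array([-1.57085213e+00, -7.00983352e-05, -2.85179154e+00]), 'wrist_force': array([ 0.49429898, -0.25093664, -0.07531537]), 'wrist_torque': array([-0.00872838,  0.01719686,  0.01748255]), 'opening': 87.91148152934814}
```

View pics/scene0.png

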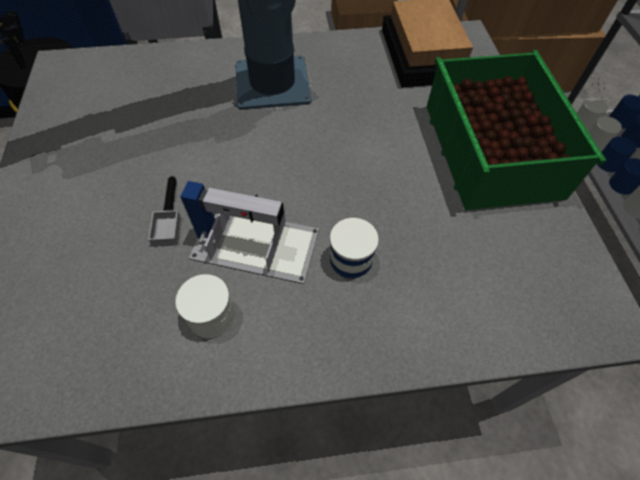

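View pics/top0.png

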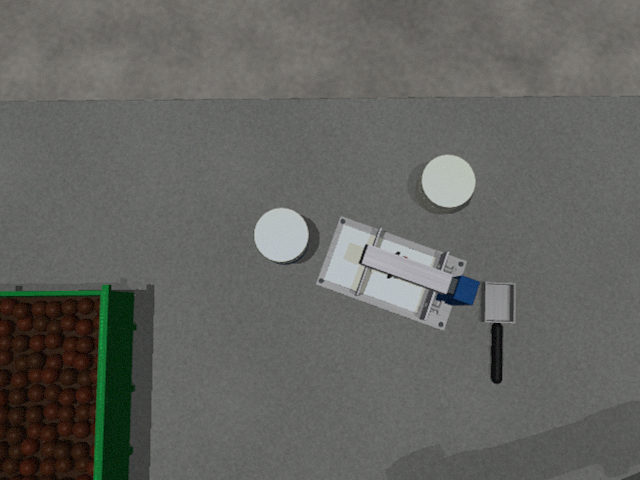

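Run:
```python
import cv2
a=cv2.imread("pics/top0.png")[180:340,300:540]; cv2.imwrite("pics/top0c.png",cv2.resize(a,None,fx=3.3,fy=3.3,interpolation=cv2.INTER_CUBIC))
a=cv2.imread("pics/scene0.png")[140:300,140:400]; cv2.imwrite("pics/scene0c.png",cv2.resize(a,None,fx=3,fy=3,interpolation=cv2.INTER_CUBIC))
```

```text
(no output)
```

View pics/top0c.png

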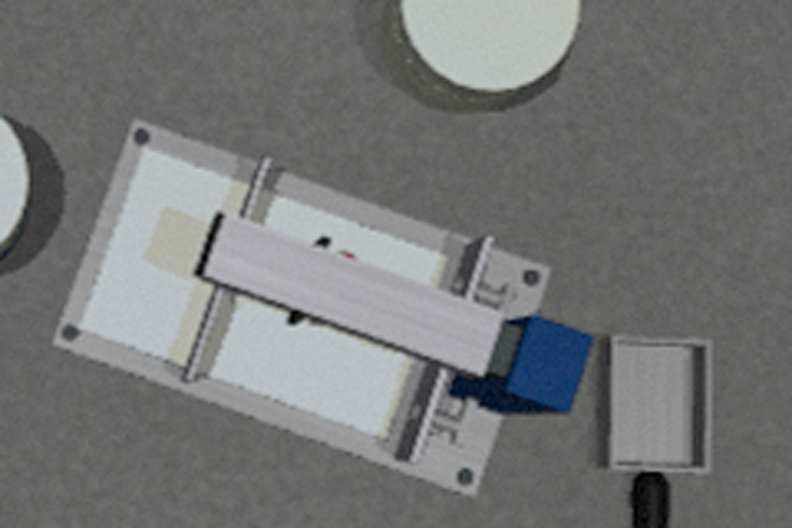

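View pics/scene0c.png

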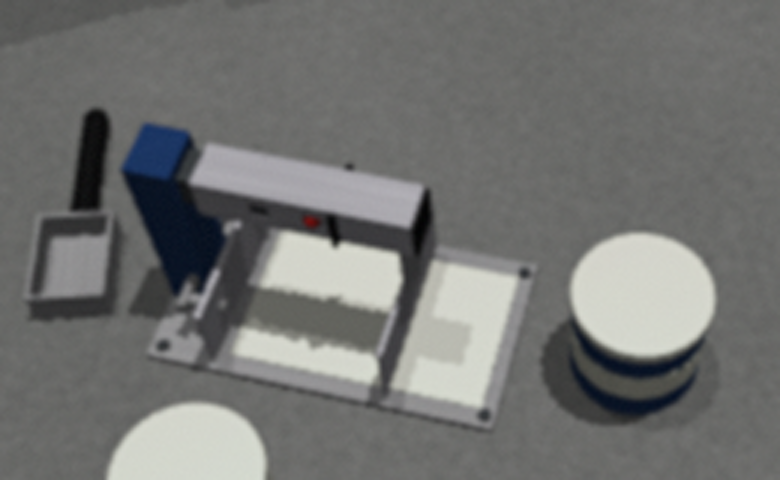

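The pictures are clear: the button is on the far (+x) side, with the tube pointing left and up in the top view. In the top crop, the bright tube's top corners are (222,213), (207,277), (503,320) and (490,376). In the scene crop, the button is at (311,222) and the next hole at (258,209). I'll fit the stand pose from these.

```bash
cat > h.py <<'E'
import numpy as np
from bench import eyes
def proj(n,P):
    p=eyes.camera_params(n);T=p["T"];f=240/np.tan(np.radians(p["vfov"]/2))
    q=(np.linalg.inv(T)@np.r_[P,1])[:3]; return np.array([f*q[0]/q[2]+p["cx"],f*q[1]/q[2]+p["cy"]])
def ray(n,uv,z):
    p=eyes.camera_params(n);T=p["T"];f=240/np.tan(np.radians(p["vfov"]/2))
    d=T[:3,:3]@np.array([(uv[0]-p["cx"])/f,(uv[1]-p["cy"])/f,1]); return T[:3,3]+d*(z-T[2,3])/d[2]
def w(P,x): 
    c,s=np.cos(x[2]),np.sin(x[2]); return np.array([x[0]+c*P[0]-s*P[1],x[1]+s*P[0]+c*P[1],P[2]])
E
python3 - <<'E'
from h import *
from scipy.optimize import least_squares
tc=lambda u,v:(300+(u+.5)/3.3-.5,180+(v+.5)/3.3-.5)
sc=lambda u,v:(140+(u+.5)/3-.5,140+(v+.5)/3-.5)
obs=[("top",(18,76,168),tc(222,213)),("top",(-18,76,168),tc(207,277)),("top",(18,-86,168),tc(503,320)),("top",(-18,-86,168),tc(490,376)),
("top",(20,0,150),tc(347,255)),
("scene",(22,0,150),sc(311,222)),("scene",(18,76,168),sc(411,224)),("scene",(-18,76,168),sc(429,187)),("scene",(18,-86,168),sc(190,185)),("scene",(-18,-86,168),sc(210,146))]
for sel in (("top",),("scene",),("top","scene")):
    o=[a for a in obs if a[0] in sel]
    r=least_squares(lambda x:np.concatenate([proj(a[0],w(a[1],x))-a[2] for a in o]),[480,-60,-.34],x_scale=[1,1,.01],loss="soft_l1")
    print(sel,r.x.round(3)); 
for a in obs: print(a[0],a[1],(proj(a[0],w(a[1],r.x))-a[2]).round(1))
x=r.x
c=[ray("top",tc(*q),6) for q in((135,122),(552,268),(474,496),(53,345))]
for i,j in((0,1),(3,2)):
    d=c[i]-c[j]; print("plate yaw",np.arctan2(-d[0],d[1]),np.linalg.norm(d))
h=ray("scene",sc(258,209),150); 
# hole on face x=18: solve y
from scipy.optimize import minimize_scalar
print("hole y",minimize_scalar(lambda y:np.sum((proj("scene",w((18,y,150),x))-sc(258,209))**2),bounds=(-70,-20),method="bounded"))
print("blue",ray("top",(281,235),98),"press",w((0,0,150),x))
E
```

```text
('top',) [ 5.73664e+02 -8.52740e+01 -3.49000e-01]
('scene',) [ 5.72763e+02 -8.36230e+01 -3.48000e-01]
('top', 'scene') [ 5.73375e+02 -8.43320e+01 -3.51000e-01]
top (18, 76, 168) [-0.7  0.1]
top (-18, 76, 168) [-2.8 -0.2]
top (18, -86, 168) [ 1.1 -1.7]
top (-18, -86, 168) [-1.3  0.7]
top (20, 0, 150) [1.  1.5]
scene (22, 0, 150) [-0.6  1.6]
scene (18, 76, 168) [1.4 1.3]
scene (-18, 76, 168) [ 0.1 -0.4]
scene (18, -86, 168) [-0.8 -0.3]
scene (-18, -86, 168) [-1.3 -0.7]
plate yaw -0.3499761250696848 273.81756492373086
plate yaw -0.3525994852487606 273.2047334790095
hole y  message: Solution found.
 success: True
  status: 0
     fun: 0.9995289642216645
       x: -38.92946364686763
     nit: 8
    nfev: 8
blue [643.05018529 136.87617014  98.        ] press [573.37458181 -84.33200388 150.        ]
```

Call:
servo_tool:
  slide:
    - [23,32,0]
    - [46,64,0]
    - [69,96,0]
    - [92,128,0]
    - [115,160,0]
  rotation:
    - [0,0,0.06]
    - [0,0,0.12]
    - [0,0,0.18]
    - [0,0,0.24]
    - [0,0,0.3]
  fingers: [-1,-1,-1,-1,-1]

```text
time_s: 1.3
tcp_pos: [301.5, -461.6, 214.8]
eef_rot: [-1.57, -0.0, -2.549]
wrist_force: [0.6, -0.7, 0.3]
opening: 88.3
```

Call:
servo_tool:
  slide:
    - [23,32,0]
    - [46,64,0]
    - [69,96,0]
    - [92,128,0]
    - [115,160,0]
  rotation:
    - [0,0,0.06]
    - [0,0,0.12]
    - [0,0,0.18]
    - [0,0,0.24]
    - [0,0,0.3]
  fingers: [-1,-1,-1,-1,-1]

```text
time_s: 1.8
tcp_pos: [416.6, -301.6, 214.9]
eef_rot: [-1.57, -0.0, -2.249]
wrist_force: [1.2, -0.9, 0.5]
opening: 87.9
```

Call:
servo_tool:
  slide:
    - [23,32,0]
    - [46,64,0]
    - [69,96,0]
    - [92,128,0]
    - [115,160,0]
  rotation:
    - [0,0,0.06]
    - [0,0,0.12]
    - [0,0,0.18]
    - [0,0,0.24]
    - [0,0,0.3]
  fingers: [-1,-1,-1,-1,-1]

```text
time_s: 2.3
tcp_pos: [531.6, -141.7, 214.8]
eef_rot: [-1.57, -0.0, -1.95]
wrist_force: [0.5, -1.0, 0.1]
opening: 88.3
```

Call:
servo_tool:
  slide:
    - [21,30,0]
    - [43,59.5,0]
    - [43,59.5,0]
    - [43,59.5,0]
  rotation:
    - [0,0,0.03]
    - [0,0,0.031]
    - [0,0,0.031]
    - [0,0,0.031]
  fingers: [-1,-1,-1,-1]

```text
time_s: 2.7
tcp_pos: [573.8, -82.9, 214.5]
eef_rot: [-1.571, -0.0, -1.919]
wrist_force: [-0.4, 0.2, -0.2]
opening: 88.0
```

Call:
servo_tool:
  slide:
    - [0,0,-28]
    - [0,0,-56]
    - [0,0,-75]
    - [0,0,-83.5]
    - [0,0,-83.5]
  rotation:
    - [0,0,0]
    - [0,0,0]
    - [0,0,0]
    - [0,0,0]
    - [0,0,0]
  fingers: [-1,-1,-1,-1,-1]

```text
time_s: 3.2
tcp_pos: [572.6, -84.7, 130.3]
eef_rot: [-1.573, -0.001, -1.922]
wrist_force: [-0.7, -0.0, 0.7]
opening: 88.2
```

Run:
```python
from bench import arm, eyes
import cv2
o=arm.get_obs();print(o["time_s"],o["tcp_pos"],o["eef_rot"],o["wrist_force"])
a=eyes.read_camera("scene")[140:260,180:340,::-1];a=cv2.resize(a,None,fx=4,fy=4,interpolation=2)
cv2.imwrite("pics/s1.png",a)
a=eyes.read_camera("top")[200:320,320:500,::-1];cv2.imwrite("pics/t1.png",cv2.resize(a,None,fx=4,fy=4,interpolation=2))
```

```text
3.2 [572.57838325 -84.74912696 130.28017418] [-1.57269103e+00 -1.19607659e-03 -1.92244013e+00] [-0.70779885 -0.00635342  0.69351278]
```

View pics/s1.png

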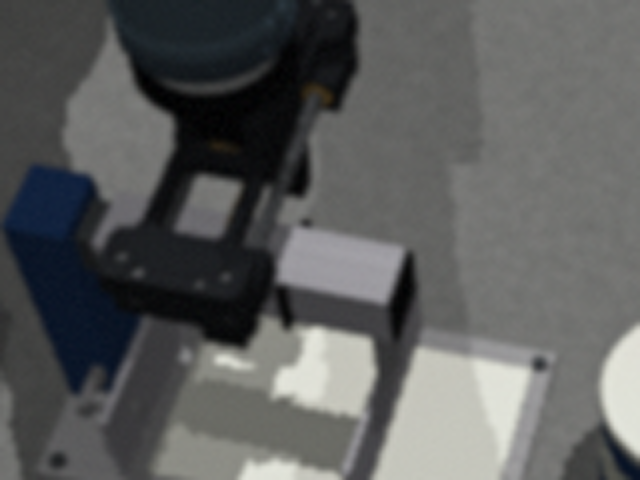

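View pics/t1.png

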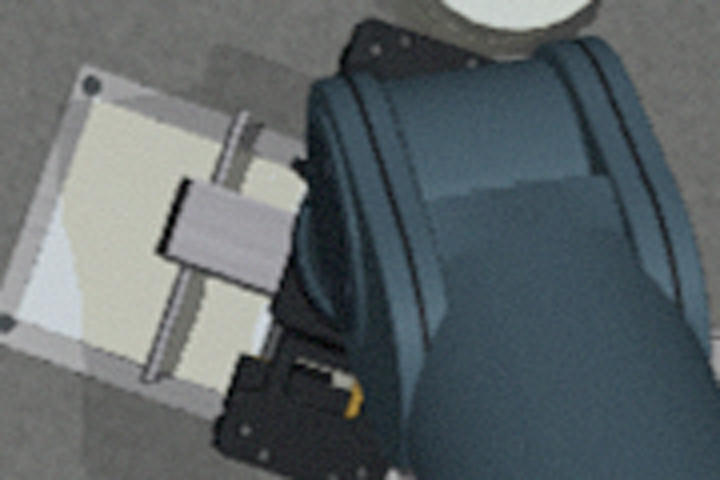

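Fingers straddle the tube just on the post side of the ledge, clear of everything. I'll settle the small drift and close gently.

Call:
servo_tool:
  slide:
    - [0.5,1.2,0.5]
    - [0.5,1.2,0.5]
  rotation:
    - [0,0,0]
    - [0,0,0]
  fingers: [-1,-1]

```text
time_s: 3.5
tcp_pos: [575.0, -82.1, 132.7]
eef_rot: [-1.569, 0.0, -1.921]
wrist_force: [0.2, 0.5, 0.1]
opening: 88.5
```

Call:
servo_tool:
  slide:
    - [0,0,0]
    - [0,0,0]
  rotation:
    - [0,0,0]
    - [0,0,0]
  fingers: [-0.2,-0.2]
  squeeze: 10

```text
time_s: 3.7
tcp_pos: [574.4, -82.2, 131.9]
eef_rot: [-1.57, -0.0, -1.921]
wrist_force: [-0.3, -0.5, 0.5]
opening: 74.1
```

Call:
servo_tool:
  slide:
    - [0,0,0]
    - [0,0,0]
    - [0,0,0]
    - [0,0,0]
  rotation:
    - [0,0,0]
    - [0,0,0]
    - [0,0,0]
    - [0,0,0]
  fingers: [1,1,1,1]
  squeeze: 10

```text
time_s: 4.1
tcp_pos: [574.2, -82.2, 131.6]
eef_rot: [-1.571, -0.0, -1.921]
wrist_force: [0.6, 0.3, 0.1]
opening: 42.1
```

Call:
servo_tool:
  slide:
    - [0,0,0]
    - [0,0,0]
    - [0,0,0]
    - [0,0,0]
  rotation:
    - [0,0,0]
    - [0,0,0]
    - [0,0,0]
    - [0,0,0]
  fingers: [1,1,1,1]
  squeeze: 25

```text
time_s: 4.5
tcp_pos: [575.0, -82.5, 131.7]
eef_rot: [-1.569, 0.0, -1.921]
wrist_force: [5.2, -1.6, -3.8]
opening: 35.6
```

Opening is 35.6 mm, so the button is flush. Now the slide, at 10 mm/s.

Call:
servo_tool:
  slide:
    - [0.34,0.94,0]
    - [0.68,1.88,0]
    - [1.03,2.82,0]
  rotation:
    - [0,0,0]
    - [0,0,0]
    - [0,0,0]
  fingers: [1,1,1]
  squeeze: 30

```text
time_s: 4.8
tcp_pos: [575.4, -81.5, 131.7]
eef_rot: [-1.57, -0.002, -1.922]
wrist_force: [3.1, -5.8, -2.4]
opening: 35.7
```

Call:
servo_tool:
  slide:
    - [0.34,0.94,0]
    - [0.68,1.88,0]
  rotation:
    - [0,0,0]
    - [0,0,0]
  fingers: [1,1]

```text
time_s: 5.0
tcp_pos: [575.5, -81.2, 131.7]
eef_rot: [-1.57, -0.004, -1.923]
wrist_force: [1.4, -8.7, -0.6]
opening: 35.4
```

Call:
servo_tool:
  slide:
    - [0.34,0.94,0]
    - [0.68,1.88,0]
  rotation:
    - [0,0,0]
    - [0,0,0]
  fingers: [1,1]

```text
time_s: 5.2
tcp_pos: [575.5, -81.0, 131.7]
eef_rot: [-1.571, -0.007, -1.924]
wrist_force: [-1.4, -12.5, 2.5]
opening: 35.5
```

Call:
servo_tool:
  slide:
    - [0.34,0.94,0]
  rotation:
    - [0,0,0]
  fingers: [1]

```text
time_s: 5.3
tcp_pos: [575.6, -80.9, 131.6]
eef_rot: [-1.571, -0.008, -1.924]
wrist_force: [-3.1, -14.6, 2.3]
opening: 35.8
```

Call:
servo_tool:
  slide:
    - [0.17,0.47,0]
  rotation:
    - [0,0,0]
  fingers: [1]

```text
time_s: 5.4
tcp_pos: [575.6, -80.9, 131.7]
eef_rot: [-1.571, -0.008, -1.925]
wrist_force: [-2.0, -14.2, 2.4]
opening: 35.6
```

Call:
servo_tool:
  slide:
    - [0.17,0.47,0]
  rotation:
    - [0,0,0]
  fingers: [1]

```text
time_s: 5.5
tcp_pos: [575.6, -80.8, 131.7]
eef_rot: [-1.571, -0.009, -1.925]
wrist_force: [-2.5, -15.3, 3.6]
opening: 35.7
```

Call:
servo_tool:
  slide:
    - [0.17,0.47,0]
  rotation:
    - [0,0,0]
  fingers: [1]

```text
time_s: 5.6
tcp_pos: [575.6, -80.8, 131.7]
eef_rot: [-1.571, -0.01, -1.925]
wrist_force: [-2.8, -15.5, 4.4]
opening: 35.6
```

Call:
servo_tool:
  slide:
    - [0.17,0.47,0]
  rotation:
    - [0,0,0]
  fingers: [1]

```text
time_s: 5.7
tcp_pos: [575.6, -80.8, 131.6]
eef_rot: [-1.571, -0.01, -1.926]
wrist_force: [-4.4, -17.3, 3.9]
opening: 35.7
```

Call:
servo_tool:
  slide:
    - [0,0,0]
    - [0,0,0]
  rotation:
    - [0,0,0]
    - [0,0,0]
  fingers: [1,1]
  squeeze: 40

```text
time_s: 5.9
tcp_pos: [575.6, -80.8, 131.7]
eef_rot: [-1.571, -0.01, -1.926]
wrist_force: [-3.2, -15.8, 4.4]
opening: 35.6
```

Run:
```python
from bench import arm, eyes
import cv2
o=arm.get_obs();print({k:o[k].round(3) for k in("tcp_pos","eef_rot","wrist_force","wrist_torque")},o["opening"])
a=eyes.read_camera("scene")[140:260,180:340,::-1];a=cv2.resize(a,None,fx=4,fy=4,interpolation=2)
cv2.imwrite("pics/s2.png",a)
```

```text
{'tcp_pos': array([575.629, -80.784, 131.662]), 'eef_rot': array([-1.571, -0.01 , -1.926]), 'wrist_force': array([ -3.213, -15.768,   4.429]), 'wrist_torque': array([-3.34 ,  0.605,  0.269])} 35.58950308470605
```

View pics/s2.png

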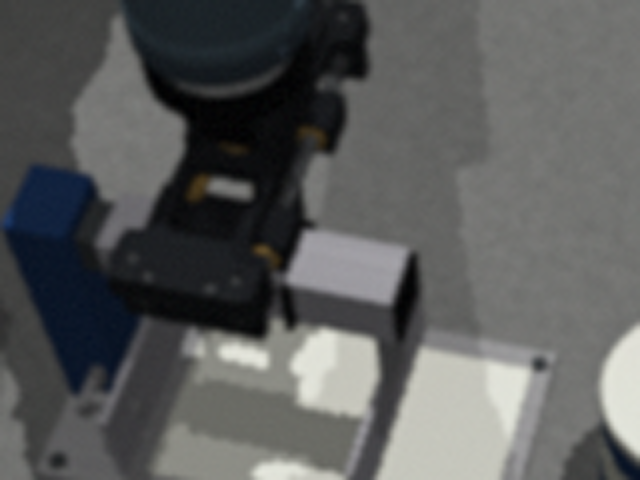

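Call:
servo_tool:
  slide:
    - [0.2,0.56,0]
  rotation:
    - [0,0,0]
  fingers: [1]

```text
time_s: 6.05
tcp_pos: [575.7, -80.7, 131.7]
eef_rot: [-1.571, -0.011, -1.926]
wrist_force: [-4.1, -16.8, 5.8]
opening: 35.6
```

Call:
servo_tool:
  slide:
    - [0.2,0.56,0]
  rotation:
    - [0,0,0]
  fingers: [1]

```text
time_s: 6.15
tcp_pos: [575.7, -80.7, 131.6]
eef_rot: [-1.572, -0.012, -1.926]
wrist_force: [-4.6, -19.9, 5.6]
opening: 36.0
```

Pull is near the cap, so I'll ease off and work out why before pushing more.

Call:
servo_tool:
  slide:
    - [-1.0,-2.8,0]
  rotation:
    - [0,0,0]
  fingers: [1]

```text
time_s: 6.25
tcp_pos: [575.6, -80.8, 131.7]
eef_rot: [-1.571, -0.008, -1.925]
wrist_force: [0.2, -8.7, 0.1]
opening: 35.9
```

Run:
```python
from h import *
import cv2
from bench import arm,eyes
o=arm.get_obs();print({k:o[k].round(3) for k in("tcp_pos","eef_rot","wrist_force","wrist_torque","joints")},o["opening"])
x=[573.4,-84.3,-.35]
def draw(src,out,tcp,op):
    a=cv2.imread(src)
    c,s=np.cos(-.35),np.sin(-.35)
    d=np.array(tcp[:2])-x[:2]; lx=c*d[0]+s*d[1]; ly=-s*d[0]+c*d[1]; print("local tcp",lx,ly)
    for dy in(-9,9):
        for xx in(op/2,op/2+17.5):
            for z in (131,150,169):
                p=(proj("scene",w((lx+xx,ly+dy,z),x))-[180,140])*4+1.5
                cv2.circle(a,tuple(int(v) for v in p),3,(0,255,0) if xx==op/2 else (0,255,255),-1)
    p=(proj("scene",w((22,0,150),x))-[180,140])*4+1.5;cv2.circle(a,tuple(int(v) for v in p),5,(0,0,255),-1)
    cv2.imwrite(out,a)
draw("pics/s1.png","pics/s1d.png",(572.6,-84.7),88)
draw("pics/s2.png","pics/s2d.png",(575.6,-80.8),36)
a=eyes.read_camera("scene")[190:250,200:280,::-1]
cv2.imwrite("pics/s3.png",cv2.resize(a,None,fx=8,fy=8,interpolation=2))
a=cv2.imread("pics/scene0.png")[190:230,200:280]
cv2.imwrite("pics/s0z.png",cv2.resize(a,None,fx=8,fy=8,interpolation=2))
```

```text
{'tcp_pos': array([575.625, -80.815, 131.662]), 'eef_rot': array([-1.571, -0.008, -1.925]), 'wrist_force': array([ 0.161, -8.675,  0.079]), 'wrist_torque': array([-1.772, -0.182,  0.192]), 'joints': array([ 0.34 ,  0.554, -0.38 ,  1.774,  0.268,  0.867, -0.517])} 35.88977692765364
local tcp -0.6143390472956779 -0.6500673311033023
local tcp 0.8664776421701963 4.042179671367835
```

View pics/s1d.png

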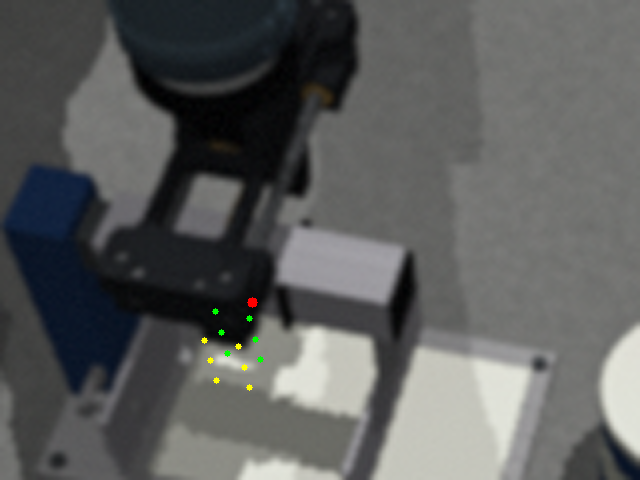

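View pics/s3.png

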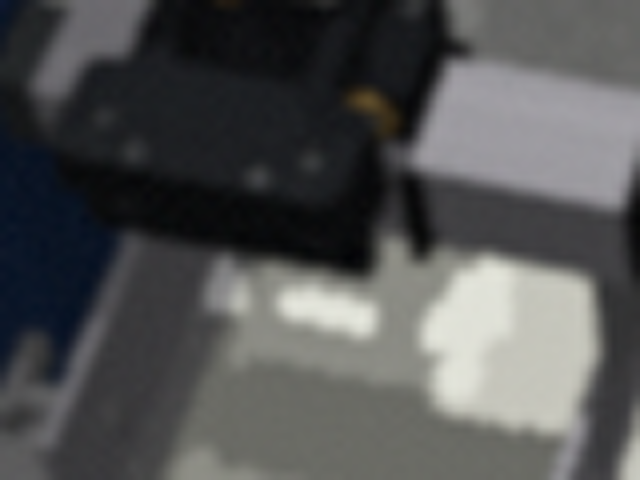

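View pics/s0z.png

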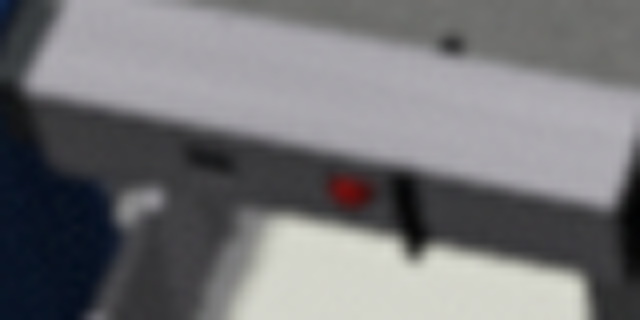

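Call:
servo_tool:
  slide:
    - [0.34,0.94,0.6]
    - [0.68,1.88,1.2]
    - [0.68,1.88,1.2]
  rotation:
    - [0,0,0]
    - [0,0,0]
    - [0,0,0]
  fingers: [1,1,1]
  squeeze: 45

```text
time_s: 6.6
tcp_pos: [575.6, -80.8, 131.7]
eef_rot: [-1.572, -0.01, -1.926]
wrist_force: [-0.0, -15.4, -4.5]
opening: 35.5
```

Call:
servo_tool:
  slide:
    - [0.2,0.56,-0.5]
    - [0.2,0.56,-0.5]
  rotation:
    - [0,0,0]
    - [0,0,0]
  fingers: [1,1]

```text
time_s: 6.8
tcp_pos: [575.6, -80.7, 131.7]
eef_rot: [-1.572, -0.011, -1.926]
wrist_force: [-1.8, -17.6, 0.1]
opening: 35.5
```

Run:
```python
from h import *
x=[573.4,-84.3,-.35]
o=(200,190)
f=lambda P:((proj("scene",w(P,x))-o)*8+3.5).round(0)
print("button0 obs(350,190)",f((22,0,150)),"apexflush",f((18,0,150)))
print("ledge0 top obs(402,178) bottom(415,255)",f((24,16.5,168)),f((24,16.5,132)))
print("ledge back obs(450,43)",f((-24,16.5,168)))
print("hole obs(208,158)",f((18,-39,150)))
print("tube corner obs(612,208)",f((18,76,168)),"(625,90)",f((-18,76,168)),"bottom (600,275)",f((18,76,132)))
print("post end (22,95)",f((18,-86,168)),"(65,0)",f((-18,-86,168)))
for hx in (93.5,80):
  for y in(-37.5,37.5): print("body",hx,y,f((.9+hx,4+y,195.7)),f((.9+hx,4+y,215)))
for y in(-9,9): print("pad",f((18.9,4+y,131)),f((18.9+17,4+y,131)))
```

```text
button0 obs(350,190) [346. 206.] apexflush [350. 194.]
ledge0 top obs(402,178) bottom(415,255) [395. 184.] [413. 263.]
ledge back obs(450,43) [451.  37.]
hole obs(208,158) [207. 166.]
tube corner obs(612,208) [628. 208.] (625,90) [666.  96.] bottom (600,275) [638. 287.]
post end (22,95) [22. 92.] (65,0) [ 71. -15.]
body 93.5 -37.5 [ 90. 314.] [ 73. 269.]
body 93.5 37.5 [392. 374.] [381. 330.]
body 80 -37.5 [109. 268.] [ 93. 223.]
body 80 37.5 [409. 327.] [398. 282.]
pad [341. 234.] [321. 287.]
pad [407. 247.] [387. 300.]
```

Run:
```python
import cv2,numpy as np
a=cv2.imread("pics/s1.png"); a=cv2.resize(a[200:420,60:340],None,fx=2.8,fy=2.8); a=np.clip(a.astype(float)*1.0,0,255)
a=(255*(a/255)**.5).astype(np.uint8); cv2.imwrite("pics/s1z.png",a)
a=cv2.imread("pics/s3.png"); a=(255*(a/255.)**.5).astype(np.uint8); cv2.imwrite("pics/s3g.png",a)
```

```text
(no output)
```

View pics/s1z.png

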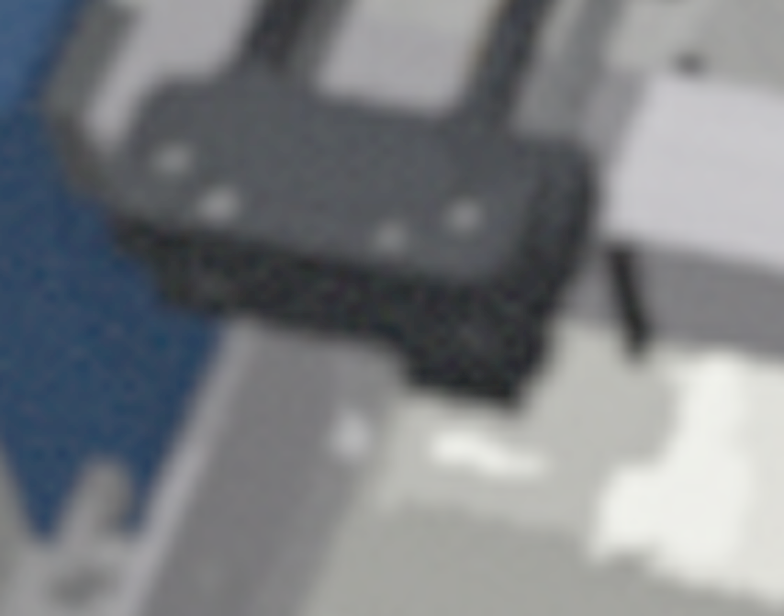

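View pics/s3g.png

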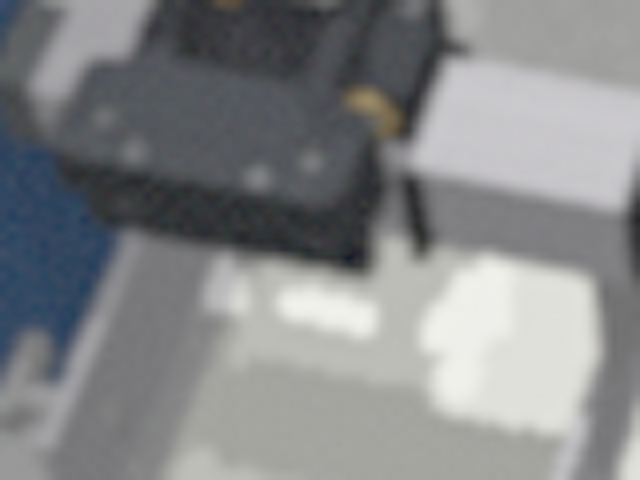

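The gripper appears higher in the picture than my projection says, so the pads may not cover the button. I'll relax, open and look.

Call:
servo_tool:
  slide:
    - [-1.0,-2.8,0]
    - [-2.0,-5.5,0]
  rotation:
    - [0,0,0]
    - [0,0,0]
  fingers: [1,1]
  squeeze: 20

```text
time_s: 7.0
tcp_pos: [575.6, -81.0, 131.8]
eef_rot: [-1.57, -0.003, -1.924]
wrist_force: [7.0, -2.4, -9.5]
opening: 35.8
```

Call:
servo_tool:
  slide:
    - [0,0,0]
    - [0,0,0]
    - [0,0,0]
    - [0,0,0]
  rotation:
    - [0,0,0]
    - [0,0,0]
    - [0,0,0]
    - [0,0,0]
  fingers: [-1,-1,-1,-1]

```text
time_s: 7.4
tcp_pos: [575.8, -76.9, 132.4]
eef_rot: [-1.571, 0.0, -1.92]
wrist_force: [0.0, 0.8, 0.8]
opening: 65.4
```

Run:
```python
from h import *
from bench import arm
import cv2
o=arm.get_obs();t=o["tcp_pos"];print(o["time_s"],t,o["eef_rot"],o["wrist_force"],o["opening"])
a=eyes.read_camera("scene")[170:260,190:310,::-1];a=(255*(a/255.)**.5).astype(np.uint8)
a=cv2.resize(a,None,fx=6,fy=6,interpolation=2)
b=a.copy()
x=[573.4,-84.3,-.35];c,s=np.cos(-.35),np.sin(-.35)
d=t[:2]-x[:2]; lx=c*d[0]+s*d[1]; ly=-s*d[0]+c*d[1]; print(lx,ly)
for dy in(-9,9):
  for xx in(44,54,61.5):
    for z in (0,19):
      p=(proj("scene",w((lx+xx,ly+dy,t[2]+z),x))-[190,170])*6+2.5
      cv2.circle(b,tuple(int(v) for v in p),3,(0,255,0) if z==0 else (0,0,255),-1)
cv2.imwrite("pics/s4.png",np.vstack([a[100:420,100:500],b[100:420,100:500]])[:600])
cv2.imwrite("pics/s4.png",np.hstack([a[100:420,100:500],b[100:420,100:500]]))
```

```text
7.4 [575.79027075 -76.85109381 132.4035227 ] [-1.57119006e+00  1.88328294e-04 -1.91982664e+00] [0.01042509 0.78821781 0.75002176] 65.41811692114624
-0.30885848383750236 7.816917817479567
```

View pics/s4.png

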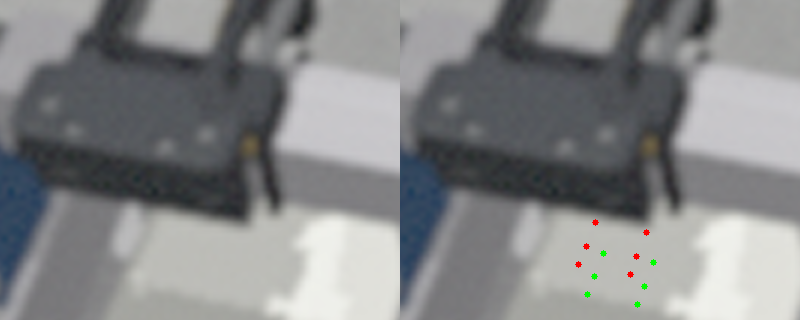

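Call:
servo_tool:
  slide:
    - [-0.7,-1.9,25]
    - [-1.4,-3.8,60]
    - [-2,-5.6,70]
    - [-2,-5.6,70]
  rotation:
    - [0,0,0]
    - [0,0,0]
    - [0,0,0]
    - [0,0,0]
  fingers: [-1,-1,-1,-1]

```text
time_s: 7.85
tcp_pos: [574.9, -83.4, 203.8]
eef_rot: [-1.568, 0.0, -1.921]
wrist_force: [0.1, 0.2, -0.1]
opening: 87.7
```

```bash
cat > look.py <<'E'
import sys
from h import *
from bench import arm
import cv2
out=sys.argv[1]
o=arm.get_obs();t=o["tcp_pos"];print(o["time_s"],t,o["eef_rot"],o["wrist_force"],o["opening"])
a=eyes.read_camera("scene")[130:260,180:330,::-1];a=(255*(a/255.)**.5).astype(np.uint8)
a=cv2.resize(a,None,fx=5,fy=5,interpolation=2)
b=a
x=[573.4,-84.3,-.35];c,s=np.cos(-.35),np.sin(-.35)
d=t[:2]-x[:2]; lx=c*d[0]+s*d[1]; ly=-s*d[0]+c*d[1]; print("local",lx,ly)
h=o["opening"]/2
if len(sys.argv)<3:
 for dy in(-9,9):
  for xx in(h,h+17,-h):
    for z in (0,19):
      p=(proj("scene",w((lx+xx,ly+dy,t[2]+z),x))-[180,130])*5+2
      cv2.circle(b,tuple(int(v) for v in p),3,(0,255,0) if z==0 else (0,0,255),-1)
cv2.imwrite(out,b[:600,:])
E
python3 look.py pics/s5.png
```

```text
7.85 [574.94642015 -83.38338639 203.84253299] [-1.56764848e+00  4.25540974e-04 -1.92111102e+00] [ 0.14214286  0.16768961 -0.07804355] 87.72294168444215
local 1.1383600944797752 1.39130588746126
```

View pics/s5.png

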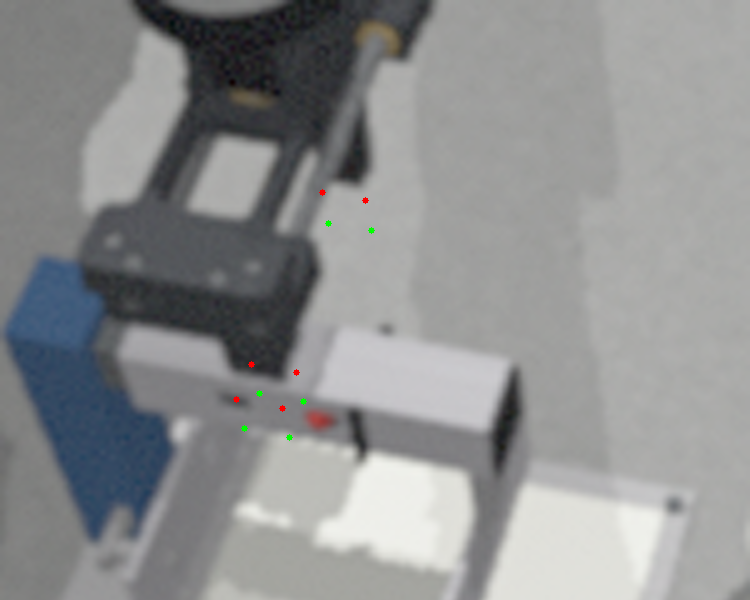

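The raised view settles it. In s5 the +x fingertip ends at about (228–292, 372), but the reported TCP predicts about (244–303, 393–437), so the visible fingers end 25–30 mm above the reported TCP. The next hole shows at (232,397) where the tip should be, and the red button is out at (318,420). So the pads probably gripped above the button. I'll go lower, then use a very light closing as a button detector: about 40 mm if on the button, 36 mm if not.

Call:
servo_tool:
  slide:
    - [-0.2,0,-30]
    - [-0.4,0,-60]
    - [-0.5,0,-80]
    - [-0.5,0,-90]
    - [-0.5,0,-90]
  rotation:
    - [0,0,0]
    - [0,0,0]
    - [0,0,0]
    - [0,0,0]
    - [0,0,0]
  fingers: [-1,-1,-1,-1,-1]

```text
time_s: 8.4
tcp_pos: [571.7, -82.7, 110.1]
eef_rot: [-1.575, -0.001, -1.92]
wrist_force: [0.2, -0.0, 1.4]
opening: 88.0
```

```bash
python3 look.py pics/s6.png
```

```text
8.4 [571.68562688 -82.74857278 110.08286567] [-1.57504976e+00 -8.10605918e-04 -1.92033672e+00] [ 0.20361821 -0.04656555  1.35290037] 88.02080864025557
local -2.142416322618808 0.8695136153903206
```

View pics/s6.png

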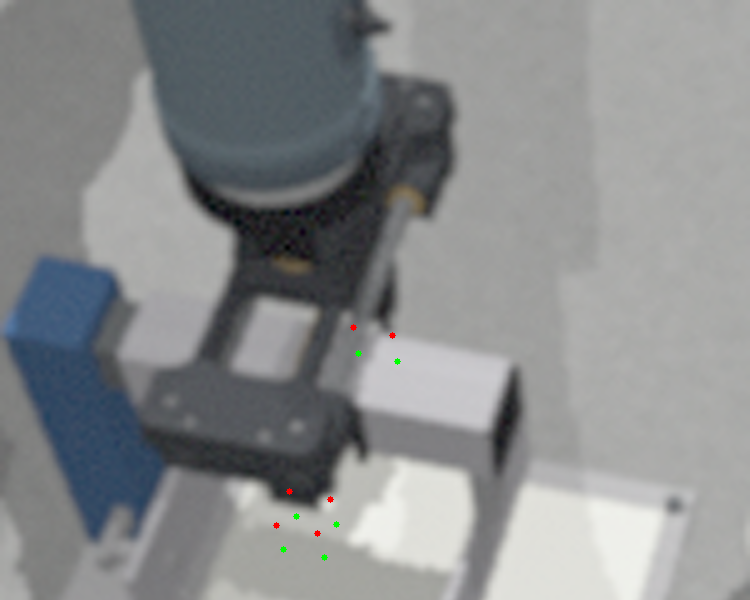

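Call:
servo_tool:
  slide:
    - [0,0,0]
    - [0,0,0]
    - [0,0,0]
    - [0,0,0]
    - [0,0,0]
  rotation:
    - [0,0,0]
    - [0,0,0]
    - [0,0,0]
    - [0,0,0]
    - [0,0,0]
  fingers: [0.05,0.05,0.05,0.05,0.05]
  squeeze: 3

```text
time_s: 8.95
tcp_pos: [573.6, -83.2, 112.6]
eef_rot: [-1.57, 0.0, -1.921]
wrist_force: [0.8, -0.4, -0.1]
opening: 50.3
```

Call:
servo_tool:
  slide:
    - [0,0,0]
    - [0,0,0]
    - [0,0,0]
  rotation:
    - [0,0,0]
    - [0,0,0]
    - [0,0,0]
  fingers: [1,1,1]

```text
time_s: 9.25
tcp_pos: [574.7, -83.6, 112.7]
eef_rot: [-1.568, 0.0, -1.921]
wrist_force: [4.7, -1.9, -0.8]
opening: 35.9
```

Call:
servo_tool:
  slide:
    - [1.4,-0.5,0]
    - [1.4,-0.5,0]
    - [1.4,-0.5,0]
  rotation:
    - [0,0,0]
    - [0,0,0]
    - [0,0,0]
  fingers: [1,1,1]

```text
time_s: 9.55
tcp_pos: [574.8, -83.7, 112.5]
eef_rot: [-1.571, -0.0, -1.921]
wrist_force: [1.5, -1.5, 2.0]
opening: 36.8
```

Call:
servo_tool:
  slide:
    - [1.4,-0.5,0]
    - [1.4,-0.5,0]
    - [1.4,-0.5,0]
  rotation:
    - [0,0,0]
    - [0,0,0]
    - [0,0,0]
  fingers: [1,1,1]

```text
time_s: 9.85
tcp_pos: [576.0, -84.0, 112.4]
eef_rot: [-1.571, -0.0, -1.921]
wrist_force: [-0.5, -0.2, 4.1]
opening: 38.6
```

The opening grew to 38.6 mm under 3 N as I shifted towards +x, so the sprung button is now under the pad. Next I'll grip firmly enough to press it flush and pull again.

Call:
servo_tool:
  slide:
    - [-0.9,0.3,0.4]
    - [-0.9,0.3,0.4]
    - [-0.9,0.3,0.4]
  rotation:
    - [0,0,0]
    - [0,0,0]
    - [0,0,0]
  fingers: [1,1,1]
  squeeze: 35

```text
time_s: 10.15
tcp_pos: [574.6, -83.6, 112.3]
eef_rot: [-1.572, -0.0, -1.921]
wrist_force: [-1.8, 0.7, 1.6]
opening: 35.8
```

Call:
servo_tool:
  slide:
    - [0.34,0.94,0]
    - [0.68,1.88,0]
    - [1.03,2.82,0]
  rotation:
    - [0,0,0]
    - [0,0,0]
    - [0,0,0]
  fingers: [1,1,1]

```text
time_s: 10.45
tcp_pos: [574.8, -82.9, 112.3]
eef_rot: [-1.573, -0.003, -1.922]
wrist_force: [-5.3, -5.5, 4.0]
opening: 35.2
```

Call:
servo_tool:
  slide:
    - [-0.4,1.1,0.3]
    - [-0.1,2.0,0.3]
  rotation:
    - [0,0,0]
    - [0,0,0]
  fingers: [1,1]

```text
time_s: 10.65
tcp_pos: [575.2, -82.0, 112.3]
eef_rot: [-1.572, -0.004, -1.922]
wrist_force: [-2.4, -7.2, -0.3]
opening: 35.7
```

Call:
servo_tool:
  slide:
    - [0.34,0.94,0]
    - [0.68,1.88,0]
  rotation:
    - [0,0,0]
    - [0,0,0]
  fingers: [1,1]

```text
time_s: 10.85
tcp_pos: [575.3, -81.5, 112.3]
eef_rot: [-1.572, -0.006, -1.923]
wrist_force: [-4.8, -10.5, 1.7]
opening: 35.4
```

Call:
servo_tool:
  slide:
    - [0.34,0.94,0]
  rotation:
    - [0,0,0]
  fingers: [1]

```text
time_s: 10.95
tcp_pos: [575.4, -81.2, 112.3]
eef_rot: [-1.573, -0.007, -1.924]
wrist_force: [-4.8, -11.2, 3.7]
opening: 35.7
```

Call:
servo_tool:
  slide:
    - [0.25,0.7,0]
  rotation:
    - [0,0,0]
  fingers: [1]

```text
time_s: 11.05
tcp_pos: [575.6, -80.8, 112.3]
eef_rot: [-1.572, -0.007, -1.924]
wrist_force: [-4.8, -11.6, 3.1]
opening: 35.5
```

Call:
servo_tool:
  slide:
    - [0.25,0.7,0]
  rotation:
    - [0,0,0]
  fingers: [1]

```text
time_s: 11.15
tcp_pos: [575.8, -80.2, 112.3]
eef_rot: [-1.573, -0.007, -1.924]
wrist_force: [-5.0, -11.9, 1.5]
opening: 35.7
```

Call:
servo_tool:
  slide:
    - [0.25,0.7,0]
  rotation:
    - [0,0,0]
  fingers: [1]

```text
time_s: 11.25
tcp_pos: [576.4, -78.6, 112.3]
eef_rot: [-1.572, -0.006, -1.924]
wrist_force: [-3.3, -7.3, 0.5]
opening: 35.5
```

The button is under the wall and the pull has dropped. Now I'll slide at about 13 mm/s and watch the pull.

Call:
servo_tool:
  slide:
    - [0.45,1.22,0]
    - [0.9,2.44,0]
    - [1.34,3.66,0]
    - [1.79,4.88,0]
    - [2.23,6.1,0]
  rotation:
    - [0,0,0]
    - [0,0,0]
    - [0,0,0]
    - [0,0,0]
    - [0,0,0]
  fingers: [1,1,1,1,1]

```text
time_s: 11.75
tcp_pos: [579.5, -70.6, 112.4]
eef_rot: [-1.572, -0.003, -1.922]
wrist_force: [-1.8, -6.7, -1.1]
opening: 35.4
```

Call:
servo_tool:
  slide:
    - [0.45,1.22,0]
    - [0.9,2.44,0]
    - [1.34,3.66,0]
    - [1.79,4.88,0]
    - [2.23,6.1,0]
  rotation:
    - [0,0,0]
    - [0,0,0]
    - [0,0,0]
    - [0,0,0]
    - [0,0,0]
  fingers: [1,1,1,1,1]

```text
time_s: 12.25
tcp_pos: [581.7, -64.5, 112.4]
eef_rot: [-1.571, -0.003, -1.922]
wrist_force: [-0.8, -5.6, 0.1]
opening: 35.5
```

Call:
servo_tool:
  slide:
    - [0.45,1.22,0]
    - [0.9,2.44,0]
    - [1.34,3.66,0]
    - [1.79,4.88,0]
    - [2.23,6.1,0]
  rotation:
    - [0,0,0]
    - [0,0,0]
    - [0,0,0]
    - [0,0,0]
    - [0,0,0]
  fingers: [1,1,1,1,1]

```text
time_s: 12.75
tcp_pos: [584.0, -58.4, 112.3]
eef_rot: [-1.571, -0.003, -1.922]
wrist_force: [-2.1, -6.3, -1.1]
opening: 35.6
```

Call:
servo_tool:
  slide:
    - [0.34,0.94,0]
    - [0.68,1.88,0]
    - [1.03,2.82,0]
    - [1.37,3.76,0]
  rotation:
    - [0,0,0]
    - [0,0,0]
    - [0,0,0]
    - [0,0,0]
  fingers: [1,1,1,1]

```text
time_s: 13.15
tcp_pos: [585.7, -53.9, 112.4]
eef_rot: [-1.571, -0.002, -1.922]
wrist_force: [0.8, -3.2, -2.2]
opening: 35.6
```

Call:
servo_tool:
  slide:
    - [0.34,0.94,0]
    - [0.68,1.88,0]
  rotation:
    - [0,0,0]
    - [0,0,0]
  fingers: [1,1]

```text
time_s: 13.35
tcp_pos: [587.1, -50.1, 112.4]
eef_rot: [-1.57, 0.0, -1.921]
wrist_force: [4.0, -3.0, -9.4]
opening: 35.6
```

Call:
servo_tool:
  slide:
    - [0.34,0.94,0]
  rotation:
    - [0,0,0]
  fingers: [1]

```text
time_s: 13.45
tcp_pos: [587.3, -49.6, 112.4]
eef_rot: [-1.571, -0.0, -1.921]
wrist_force: [3.1, -3.4, -8.6]
opening: 35.8
```

Call:
servo_tool:
  slide:
    - [0.34,0.94,0]
  rotation:
    - [0,0,0]
  fingers: [1]

```text
time_s: 13.55
tcp_pos: [587.5, -48.9, 112.4]
eef_rot: [-1.571, -0.001, -1.921]
wrist_force: [2.8, -4.4, -8.7]
opening: 35.6
```

Call:
servo_tool:
  slide:
    - [0.34,0.94,0]
  rotation:
    - [0,0,0]
  fingers: [1]

```text
time_s: 13.65
tcp_pos: [587.9, -48.0, 112.4]
eef_rot: [-1.571, -0.001, -1.921]
wrist_force: [3.5, -4.8, -8.4]
opening: 35.6
```

Call:
servo_tool:
  slide:
    - [0.3,0.9,0.6]
  rotation:
    - [0,0,0]
  fingers: [1]

```text
time_s: 13.75
tcp_pos: [588.1, -47.3, 112.5]
eef_rot: [-1.571, -0.001, -1.921]
wrist_force: [5.9, -5.5, -17.6]
opening: 35.6
```

```bash
python3 look.py pics/s7.png n
```

```text
13.75 [588.10059069 -47.31434639 112.47744714] [-1.57060651e+00 -7.98466958e-04 -1.92107814e+00] [  5.87091006  -5.49677648 -17.60142515] 35.58752818065502
local 1.1270342245028253 39.78411408438889
```

View pics/s7.png

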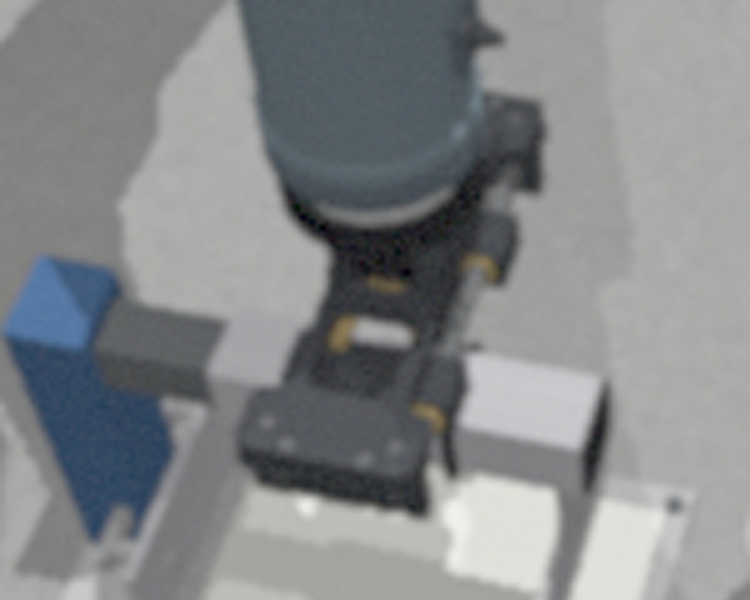

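Tube has moved about 39 mm, and the button is hidden behind the gripper. I moved z the wrong way, so I'll undo that and creep on.

Call:
servo_tool:
  slide:
    - [0,0.1,-1.2]
  rotation:
    - [0,0,0]
  fingers: [1]

```text
time_s: 13.9
tcp_pos: [588.2, -47.2, 112.3]
eef_rot: [-1.571, -0.001, -1.921]
wrist_force: [-1.2, -5.1, 4.5]
opening: 35.6
```

Call:
servo_tool:
  slide:
    - [0.2,0.56,0]
  rotation:
    - [0,0,0]
  fingers: [1]

```text
time_s: 14.0
tcp_pos: [588.2, -47.1, 112.4]
eef_rot: [-1.571, -0.002, -1.921]
wrist_force: [0.0, -6.6, -3.3]
opening: 35.4
```

Call:
servo_tool:
  slide:
    - [0.2,0.56,-0.2]
  rotation:
    - [0,0,0]
  fingers: [1]

```text
time_s: 14.1
tcp_pos: [588.2, -47.0, 112.3]
eef_rot: [-1.571, -0.002, -1.922]
wrist_force: [-0.8, -7.2, 0.8]
opening: 35.5
```

Call:
servo_tool:
  slide:
    - [0.2,0.56,0]
  rotation:
    - [0,0,0]
  fingers: [1]

```text
time_s: 14.2
tcp_pos: [588.2, -47.0, 112.4]
eef_rot: [-1.571, -0.003, -1.922]
wrist_force: [-0.7, -8.5, 0.2]
opening: 35.5
```

Call:
servo_tool:
  slide:
    - [0.2,0.56,0]
  rotation:
    - [0,0,0]
  fingers: [1]

```text
time_s: 14.3
tcp_pos: [588.3, -46.9, 112.4]
eef_rot: [-1.571, -0.004, -1.922]
wrist_force: [-1.6, -8.8, 0.8]
opening: 35.8
```

Call:
servo_tool:
  slide:
    - [0.2,0.56,0]
  rotation:
    - [0,0,0]
  fingers: [1]

```text
time_s: 14.4
tcp_pos: [588.3, -46.8, 112.4]
eef_rot: [-1.571, -0.005, -1.922]
wrist_force: [-1.9, -12.2, 1.3]
opening: 35.6
```

The tube has stopped hard with the pull risen to about 12 N. I'll relieve the pull, then let go.

Call:
servo_tool:
  slide:
    - [-0.7,-1.9,0]
    - [-1.4,-3.8,0]
    - [-1.4,-3.8,0]
  rotation:
    - [0,0,0]
    - [0,0,0]
    - [0,0,0]
  fingers: [1,1,1]

```text
time_s: 14.7
tcp_pos: [588.2, -47.1, 112.4]
eef_rot: [-1.57, 0.001, -1.921]
wrist_force: [2.7, -3.1, -3.7]
opening: 35.6
```

Call:
servo_tool:
  slide:
    - [0,0,0]
    - [0,0,0]
    - [0,0,0]
    - [0,0,0]
  rotation:
    - [0,0,0]
    - [0,0,0]
    - [0,0,0]
    - [0,0,0]
  fingers: [-1,-1,-1,-1]
  squeeze: 10

```text
time_s: 15.1
tcp_pos: [587.7, -46.7, 112.4]
eef_rot: [-1.571, 0.0, -1.92]
wrist_force: [0.5, 0.6, -0.0]
opening: 65.6
```

Call:
servo_tool:
  slide:
    - [0,0,0]
    - [0,0,0]
    - [0,0,20]
    - [0,0,60]
    - [0,0,100]
  rotation:
    - [0,0,0]
    - [0,0,0]
    - [0,0,0]
    - [0,0,0]
    - [0,0,0]
  fingers: [-1,-1,-1,-1,-1]

```text
time_s: 15.6
tcp_pos: [587.0, -47.2, 212.8]
eef_rot: [-1.573, -0.0, -1.921]
wrist_force: [0.6, -0.4, 0.3]
opening: 87.8
```

Call:
servo_tool:
  slide:
    - [-20,-30,20]
    - [-45,-60,30]
    - [-70,-90,30]
    - [-95,-120,30]
    - [-120,-150,30]
  rotation:
    - [0,0,0]
    - [0,0,0]
    - [0,0,0]
    - [0,0,0]
    - [0,0,0]
  fingers: [-1,-1,-1,-1,-1]

```text
time_s: 16.1
tcp_pos: [466.6, -198.4, 242.4]
eef_rot: [-1.57, -0.0, -1.921]
wrist_force: [0.6, -1.5, -0.9]
opening: 88.1
```

```bash
python3 look.py pics/s8.png n; python3 -c "
from bench import eyes
import cv2
a=eyes.read_camera('top')[120:340,240:540,::-1];cv2.imwrite('pics/t8.png',cv2.resize(a,None,fx=2.6,fy=2.6,interpolation=2))"
```

```text
16.1 [ 466.57263965 -198.40559111  242.4442573 ] [-1.57027391e+00 -2.11074271e-04 -1.92062408e+00] [ 0.60634724 -1.54065328 -0.94911042] 88.14023382094616
local -61.224150288867165 -143.81854631088999
```

View pics/s8.png

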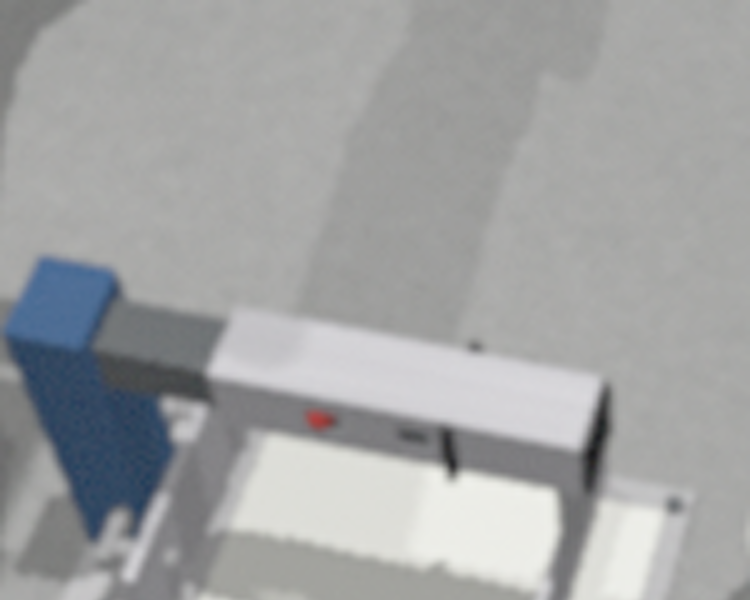

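View pics/t8.png

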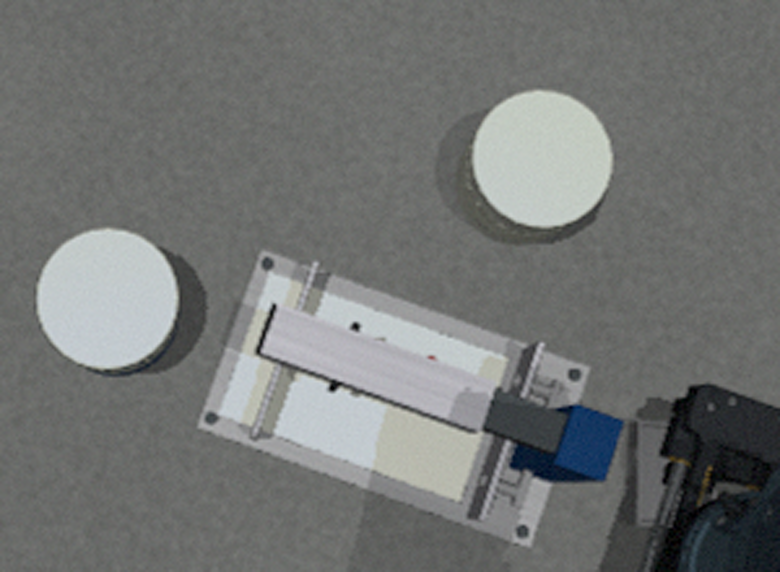

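The red button shows out at (318,420) in s8, the same place as before, now in the second hole. The emptied first hole is at (410,436). In the top view both tub lids are at their starting pixels, about (281,235) and (448,181), and the gripper is clear.

```bash
python3 -c "
from bench import arm
print(arm.job_done())"
```

```text
the job is handed in; nothing more can be done
None
```

The guide lane is now one hole wider. The tube slid about 39 mm, the red button clicked out through the next hole, and I let go and handed the job in at about 16 s of the 40 s.

- **First try failed:** I gripped with the tool at the reported height, and the tube would not move. The pull briefly reached about 20 N, which is roughly 17 N on the button after drag, under the 20 N limit. I backed off and let go.
- **Why it failed:** The pictures showed the fingertips ending 25–30 mm higher than the reported tool position, so the pads had most likely gripped above the button. I did not trace the cause of that mismatch.
- **Second try:** I gripped 19 mm lower and checked with a 3 N closing that the sprung button was under the pad. The button then went under the wall at about 13 N of pull. I slid the tube at 10–13 mm/s and stopped when it came up hard at about 12 N, then took the load off before opening.
- **One brief slip on my part:** Near the end I corrected the height the wrong way, which put about 18 N of vertical force on the tube for 0.15 s.
- **Last checks:** The button stands out at its original place in the picture, with the emptied first hole beside it. Both tubs are at their starting positions and the gripper is clear of everything. The gripper partly hid the scoop in the last view, so I did not re-measure it, but the arm only passed well above it.

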